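# Crank the bench clamp shut on an enclosure

### The arm

A 6-joint arm with a two-finger parallel gripper is mounted at the origin on the work surface. World frame = base frame: x ahead of the robot, y to its left, z up, the work surface at z = 0. Lengths are in mm, angles in rad, forces in N, time in s.
With the tool pointing down it reaches from about 250 to 775 mm from the base axis. Payload 8.9 kg.
Tool frame: the origin (TCP) lies at the very end of the fingers, on their centre line; the grasp point (between the pads) lies 19 mm behind it; x points along the fingers, y is the direction in which the jaws open and shut, and the axes are right-handed (so a half turn about x gives the same grasp; the last joint's range is limited). The gripper opens to 85 mm and grips with 20 to 120 N. Pads are 22 mm wide; open, the fingers measure 114 mm over their backs; the gripper's body (76 mm by 85 mm) begins 54 mm behind the grasp point. The pads swing forward as they close: fully open they stand 13 mm farther back than shut.
Start: joints at [1.098, 0.291, -0.153, 1.127, 0, 1.431], TCP at [172.003, 496.023, 231.305] pointing down, gripper open.
Joint ranges: [-2.52, 2.52], [-0.91, 1.74], [-1.3, 1.37], [-1.96, 2.02], [-1.52, 1.47], [-3.14, 3.14]. Speed limits (rad/s): [2.22, 2.22, 2.79, 3.14, 3.14, 3.14].

### API

Orientations are given as a 3x3 rotation matrix whose columns are the frame's x, y, z axes.
In Python, from rig import sensors, imaging, ctrl gives the robot as it stands.
- The arm moves only by the tool step_arm, never from a script. Its argument "series" is a list that holds one entry, the list of rows, each a list of 5 numbers: the closure, from 0 (fully open) to 1 (shut), then the shift along the tool's x, y, z in cm, then the turn about the tool's x in rad. In form: [[[hand, x, y, z, turn], ...]]. A call has 1 to 20 rows; each row is the pose to reach, as a shift and turn from the pose commanded when the call began, along the tool's axes at that moment; what a row does not reach only later rows make up. A row lasts 1/8 s, in which the tool goes at most 62.5 mm and 10.7 degrees, less where a joint would pass 70% of its speed; a pose out of reach is approached as far as the arm can. A call with a gripper value outside its range is refused whole. The fingers move at their own pace and stop on an object; the grip force is fixed at half the most. Time passes only in rows, so rows that repeat a pose let the fingers close. It gives the time, the measured TCP pose, the force and the opening at its end, in the units of the state.
- sensors.sense(): the state, without advancing time (a new reading comes with each control period).
- imaging.snapshot(name): name is "side" or "top"; returns a dict with "image" (384x512x3 uint8, red, green, blue), "depth" (384x512 float32, mm along the optical axis (not along the pixel's ray), 0 where there is no reading), "mtx" (3x3 intrinsics, pixels), "k1" (the pictures are not rectified: a ray, as slopes to the right and down, at radius r is drawn at 1 + k1 r^2 times it, then the intrinsics apply), "cam_to_world" (4x4, takes a point from camera to world coordinates). Camera axes: x right, y down, z forward; pixel columns grow to the right and rows downward; lengths in mm; the calibration is good to about 2 mm. A picture is of the moment at which its call begins.
- ctrl.finish_job(): hands the job in, once; it reports no verdict.
The state is a dict: "time": time; "joint_positions": joint angles; "dq": joint speeds; "joint_torque": joint torques, N m; "position": TCP position; "ee_rot": TCP orientation; "contact_force": force on the tool from outside, world axes, zero at the start; "moment": the same for the moment, N m; "gripper_width": finger opening in mm.
Only numpy, scipy, OpenCV 4.12 (cv2) and the standard library are available. Lean on these libraries where they do the work, as an engineer would, in place of code of your own. Each camera call takes 0.05 s, during which the arm holds its last target.

### The job

Fit the loose crank fully home on the clamp's square shaft without forcing it, then wind it clockwise by its handle, full circles, until the sliding jaw holds the metal enclosure firmly against the fixed jaw. Stop as soon as the crank goes stiff, do not overtighten, and leave the crank on the shaft. Work only with the crank: do not push on the clamp or its jaws yourself, and leave the enclosure and everything else on the bench alone.

Things in the scene. Friction and masses are not known exactly. Their poses are not given: they have to be found in the camera images.
- crank: Loose steel crank, 230 to 370 g, standing upright on its hub on the bench. Origin: centre of the hub's underside; z up; x along the arm towards the handle. Hub 34 x 34 mm, z 0 to 38 mm. Flat arm 18 mm wide, z 26 to 38 mm, from x = -51 to 71 mm. Counterweight 26 mm in diameter, z 26 to 48 mm, at x = -45 mm. It nearly balances about the hub's axis
- boss (a point): Centre of the solid square boss on top of the crank's hub, to hold it by while fitting: 24 x 24 mm, sides along the crank's x and y, from 38 to 68 mm above the hub's underside; this point is at 53 mm
- handle (a point): Middle (62 mm above the hub's underside) of the crank's handle: an upright black sleeve 19 mm in diameter, from 38 to 82 mm above the hub's underside, 60 mm from the hub's axis. It spins freely on its pin, so it can be held at a fixed gripper yaw while winding
- socket (a point): Mouth of the crank's socket, at the centre of the hub's underside, same axes as the crank: a square hole 13.2 mm wide, 26 mm deep, opening downward, sides along the crank's x and y, edges chamfered 1.5 mm
- clamp: Crank-wound clamp fixed to the bench; its pose varies. Origin: on the bench under the shaft's axis; z up. Grey gearbox 90 x 90 x 62 mm about the origin. Bed 90 mm wide, top at z = 22 mm, from y = 45 to 265 mm; fixed jaw at its end, face at y = 235 mm, top at z = 68 mm. Winding clockwise seen from above moves the sliding jaw in +y, 38 mm a turn: 1.3 to 2.2 turns until clamped
- seat (a point): Centre of the top face of the collar (36 mm in diameter) on the gearbox, 70 mm above the bench, on the shaft's axis; its axes are the clamp's and do not turn with the shaft. The crank is home when its hub's underside rests here
- shaft_top (a point): Top of the upright steel shaft, 24 mm above the collar; axes as the clamp's. Downward: 5 mm of cone (6 to 11.8 mm wide), 3 mm of round pilot 11.8 mm in diameter, 16 mm of square, 12 mm wide, at an unknown angle that varies. With the pilot in the socket, turn the crank under a light press (some 5 N; over 25 N is forcing it) until it drops. The shaft itself turns only at more than 0.2 N m
- pad: Face plate of the sliding jaw, steel, 80 x 10 x 38 mm. Origin: bottom centre of its pressing face, which looks in the clamp's +y. It has springs behind it: once the enclosure touches both jaws the pressing force grows by about 20 N each tenth of a turn, and the force to wind at the handle by 2 N, from some 4 N. 6 N holds, 90 N is too much; above 30 N it may creep back to 20 or 30 N when let go
- enclosure: Loose aluminium box 84 x 60 x 36 mm, 300 g, on the clamp's bed. Origin: centre of its underside; its y is the 60 mm width to be clamped, within 0.06 rad of the clamp's y. At the start it stands 1 to 7 mm from the fixed jaw; the sliding jaw pushes it the rest of the way
- screwdriver: Bystander: screwdriver 160 mm long lying on the bench; origin near its middle
- spool: Bystander: spool 54 mm in diameter, 42 mm tall; origin at its underside's centre
- brass_cup: Bystander: brass cup 64 mm in diameter, 40 mm tall; origin at its underside's centre
- jar: Bystander: amber jar 48 mm in diameter, 60 mm tall; origin at its underside's centre
- marker: Bystander: white marker 125 mm long, 13 mm thick, lying; origin at its middle
Things that resemble listed ones, but are neither listed nor needed, are in the scene too. Leave any purple look-alike of the crank alone.

How it is judged:
By the outcome, as a careful person would: the job done as asked, in the order asked, and still so for the second after the job is handed in, with the robot touching nothing.
It also fails if it takes over 72 s, if anything falls off the work surface, if the arm or the gripper's body presses on something with over 40 N, if the wrist force passes 120 N, or if a joint passes its speed limit or range.

## Working session

There is one attempt and no reset: what is moved stays moved. The work goes in short steps, Python scripts to look and compute and a tool call to move; the robot and the scene stay as the last step left them, time stands still between calls to the robot, and variables do not carry over. Pictures are saved under pics/ and viewed, and the job is handed in when it is done.

Besides the shell and the picture viewer there is one more tool, called after "Call:" as name([rows], argument=value, ...), one row to a line, values as JSON. step_arm: Moves the arm, as the interface text tells. Its arguments: {"type":"object","properties":{"series":{"type":"array","items":{"type":"array","items":{"type":"array","items":{"type":"number"}}}}},"required":["series"]}

```bash
mkdir -p pics; ls; python3 - <<'E'
from rig import sensors, imaging, ctrl
import cv2,numpy as np,pickle
s=sensors.sense()
for k,v in s.items(): print(k,np.round(v,3).tolist())
for n in("side","top"):
    d=imaging.snapshot(n); pickle.dump(d,open(f"{n}0.pkl","wb"))
    cv2.imwrite(f"pics/{n}0.png",cv2.resize(d["image"][:,:,::-1],(800,600),interpolation=cv2.INTER_CUBIC))
    print(n,d["mtx"],d["k1"],d["cam_to_world"])
E
```

```text
pics
time 0.0
joint_positions [1.098, 0.291, -0.154, 1.127, 0.0, 1.432]
dq [-0.001, -0.0, -0.001, -0.001, 0.0, 0.002]
joint_torque [0.001, -53.715, 33.137, 0.016, -0.0, -0.0]
position [171.814, 495.651, 230.743]
ee_rot [[-0.001, 0.328, 0.945], [-0.001, 0.945, -0.328], [-1.0, -0.001, -0.0]]
contact_force [0.588, -0.098, 0.291]
moment [-0.051, -0.029, 0.008]
gripper_width 85.273
side [[376.74775132   0.         249.49471208]
 [  0.         376.74775132 188.43356499]
 [  0.           0.           1.        ]] -0.10998584622781031 [[ 6.80154385e-01 -5.63689546e-01  4.68662041e-01 -1.00180588e+02]
 [-7.32948753e-01 -5.11341119e-01  4.48682945e-01 -5.88552009e+02]
 [-1.32717132e-02 -6.48678931e-01 -7.60946455e-01  9.93779836e+02]
 [ 0.00000000e+00  0.00000000e+00  0.00000000e+00  1.00000000e+00]]
top [[369.95504696   0.         248.75621911]
 [  0.         369.95504696 191.35396487]
 [  0.           0.           1.        ]] 0.027582190401912107 [[ 1.77734333e-02 -9.85518619e-01  1.68633199e-01  2.97959022e+02]
 [-9.99816465e-01 -1.63120408e-02  1.00475544e-02 -6.13716818e+01]
 [-7.15130028e-03 -1.68780828e-01 -9.85627663e-01  1.01863858e+03]
 [ 0.00000000e+00  0.00000000e+00  0.00000000e+00  1.00000000e+00]]
```

View pics/side0.png

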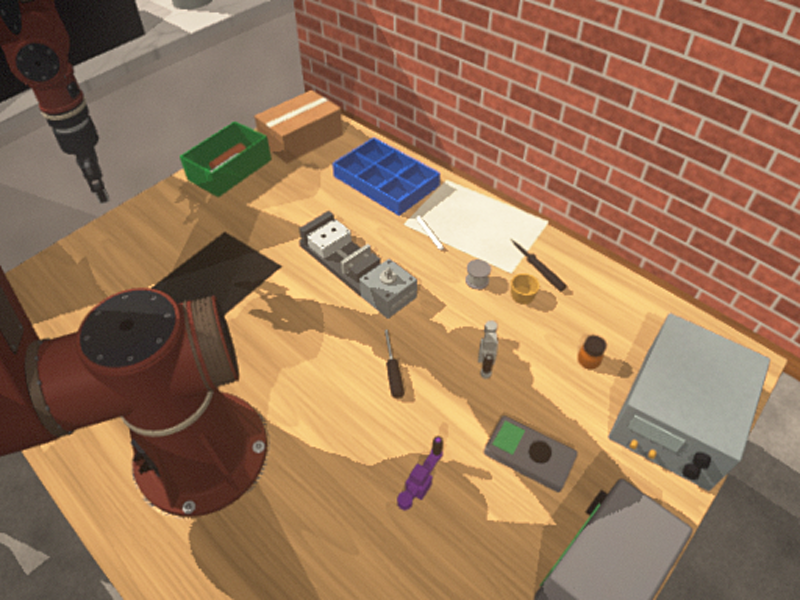

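View pics/top0.png

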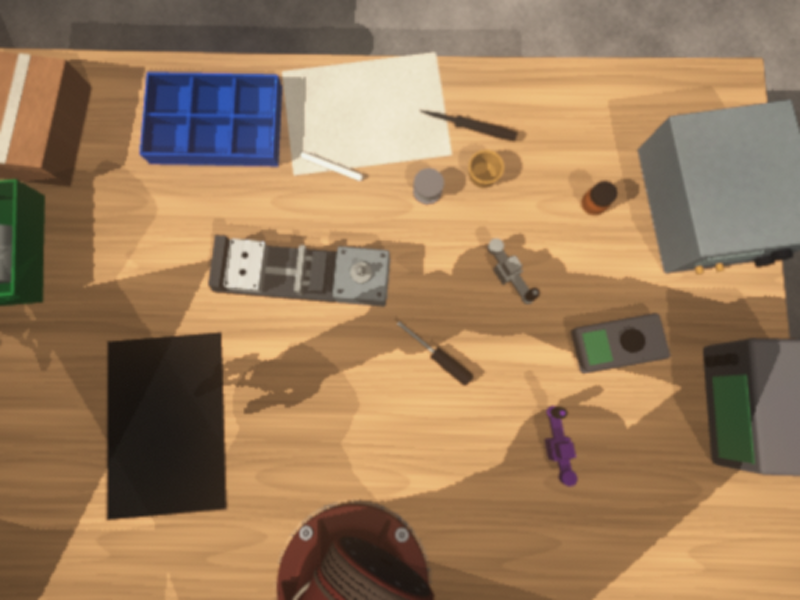

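Two cranks: steel at top (513,270), with a black handle at (531,293), and a purple look-alike at (562,447). The steel one fits the description. I'll check it in enlarged crops.

```bash
cat > h.py <<'E'
import cv2,numpy as np,pickle
def und(d,px):
    px=np.atleast_2d(np.array(px,float)); K=d["mtx"]
    y=(px-[K[0,2],K[1,2]])/[K[0,0],K[1,1]]
    # cv2 model: x_d = x(1+k1 r^2)
    return cv2.undistortPoints(px.reshape(-1,1,2),K,np.array([d["k1"],0,0,0,0.]),
        None,None,None).reshape(-1,2)
def ray(d,px):
    u=und(d,px); T=d["cam_to_world"]
    return T[:3,3], (np.c_[u,np.ones(len(u))]@T[:3,:3].T)
def onz(d,px,z):
    c,r=ray(d,px); t=(z-c[2])/r[:,2]; return c+r*t[:,None]
def proj(d,P):
    T=d["cam_to_world"]; Pc=(np.atleast_2d(P)-T[:3,3])@T[:3,:3]
    return cv2.projectPoints(Pc.reshape(-1,1,3),np.zeros(3),np.zeros(3),d["mtx"],np.array([d["k1"],0,0,0,0.]))[0].reshape(-1,2)
def cloud(d):
    h,w=d["depth"].shape; v,u=np.mgrid[:h,:w]
    n=und(d,np.c_[u.ravel(),v.ravel()]); z=d["depth"].ravel().astype(float)
    T=d["cam_to_world"]; return ((np.c_[n,np.ones(len(n))]*z[:,None])@T[:3,:3].T+T[:3,3]).reshape(h,w,3)
def tri(d1,p1,d2,p2):
    c1,r1=ray(d1,p1); c2,r2=ray(d2,p2)
    r1=r1[0]/np.linalg.norm(r1[0]); r2=r2[0]/np.linalg.norm(r2[0])
    A=np.c_[r1,-r2]; t=np.linalg.lstsq(A,c2-c1,rcond=None)[0]
    a=c1+r1*t[0]; b=c2+r2*t[1]; return (a+b)/2,np.linalg.norm(a-b)
E
python3 - <<'E'
from h import *
im=[]
for n,bs in(("top",[(300,140,360,200),(130,145,255,200)]),("side",[(290,195,340,250),(185,130,275,205)])):
    d=pickle.load(open(n+"0.pkl","rb"))
    for i,(a,b,c,e) in enumerate(bs):
        k=min(800//(c-a),600//(e-b))
        cv2.imwrite(f"pics/c_{n}{i}.png",cv2.resize(d["image"][b:e,a:c,::-1],None,fx=k,fy=k,interpolation=cv2.INTER_CUBIC)); print(n,i,k)
E
```

```text
top 0 10
top 1 6
side 0 10
side 1 8
```

View pics/c_top0.png

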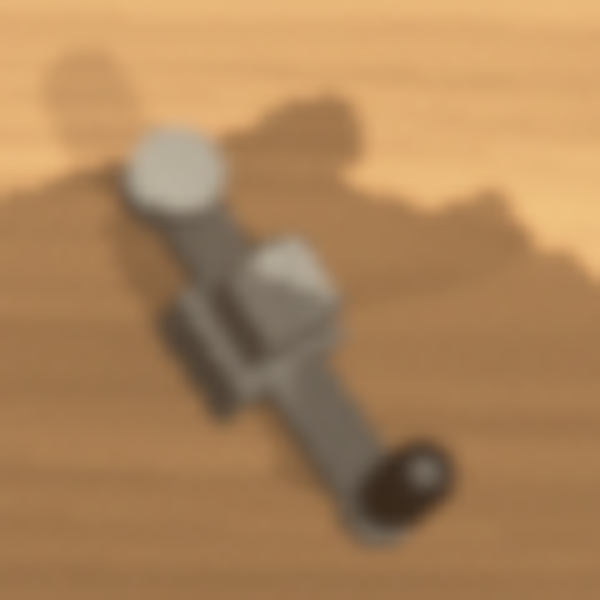

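View pics/c_side0.png

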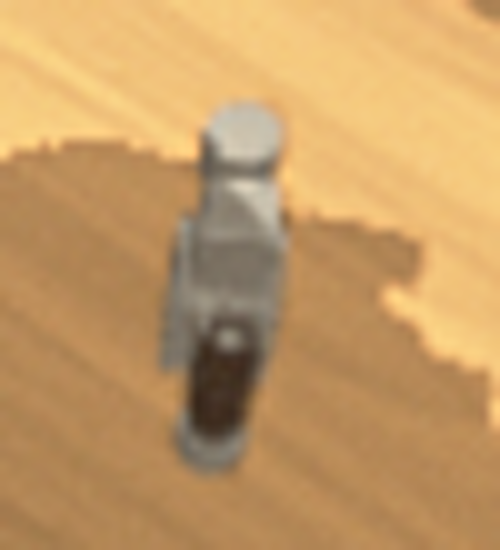

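View pics/c_top1.png

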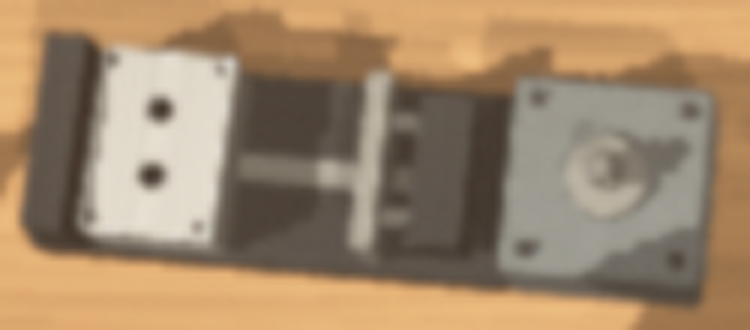

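View pics/c_side1.png

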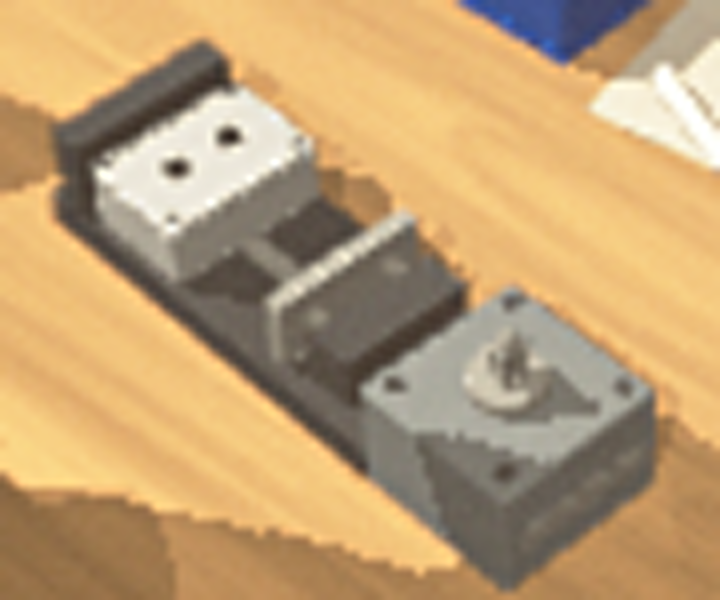

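The crops confirm it: the steel crank has its counterweight at top (317,157), boss (328,169) and black handle (342,187). Next, the clamp and crank poses from depth and rays.

```bash
python3 - <<'E'
from h import *
D={n:pickle.load(open(n+"0.pkl","rb")) for n in("top","side")}
def f(off,k,x,y): return [(x+.5)/k-.5+off[0],(y+.5)/k-.5+off[1]]
t=D["top"];s=D["side"]
tc=lambda x,y:f((300,140),10,x,y); sc=lambda x,y:f((290,195),10,x,y)
tg=lambda x,y:f((130,145),6,x,y); sg=lambda x,y:f((185,130),8,x,y)
print("cw top z48",onz(t,[tc(175,168)],48)[0],onz(s,[sc(243,133)],48)[0],tri(t,tc(175,168),s,sc(243,133)))
print("handle top z82",onz(t,[tc(425,470)],82)[0],onz(s,[sc(230,333)],82)[0],tri(t,tc(425,470),s,sc(230,333)))
print("shaft top z94",onz(t,[tg(604,165)],94)[0],onz(s,[sg(516,335)],94)[0],tri(t,tg(604,165),s,sg(516,335)))
print("collar z70",onz(t,[tg(606,175)],70)[0],onz(s,[sg(505,378)],70)[0])
g=onz(t,[tg(*p) for p in((518,78),(716,92),(702,298-20),(500,268))],62); print("gb corners",g,g.mean(0))
g=onz(s,[sg(*p) for p in((512,288),(655,395),(508,490),(362,388))],62); print("gb corners side",g,g.mean(0))
for n,(a,b,c,e) in(("top",(300,140,360,200)),("side",(290,195,340,250))):
    C=cloud(D[n])[b:e,a:c].reshape(-1,3)
    for lo,hi in((24,33),(33,43),(44,52),(63,73),(76,90)):
        m=(C[:,2]>lo)&(C[:,2]<hi); print(n,lo,m.sum(),C[m].mean(0).round(1),C[m].min(0).round(1),C[m].max(0).round(1))
E
```

```text
cw top z48 [ 562.90820975 -234.06709373   48.        ] [ 559.92165489 -236.49147701   48.        ] (array([ 563.98957693, -234.7338671 ,   42.7530993 ]), np.float64(0.8383422102710563))
handle top z82 [ 474.67175427 -290.89167668   82.        ] [ 474.26012264 -290.50880792   82.        ] (array([ 474.42904372, -290.6836528 ,   82.13155358]), np.float64(0.5363173419523678))
shaft top z94 [505.40023145  -3.70141253  94.        ] [506.48893972  -7.36308277  94.        ] (array([507.40328805,  -4.40673546,  90.64716719]), np.float64(3.068169184261809))
collar z70 [506.32463098  -3.19588488  70.        ] [501.79972968  -5.04399001  70.        ]
gb corners [[551.50279119  37.53524941  62.        ]
 [546.5214823  -50.53774241  62.        ]
 [462.7021128  -45.8975589   62.        ]
 [465.68130716  42.62919907  62.        ]] [506.60192336  -4.06771321  62.        ]
gb corners side [[547.09207353  33.33101509  62.        ]
 [541.86024595 -52.62773059  62.        ]
 [463.17695733 -42.58370294  62.        ]
 [462.91004409  40.34599607  62.        ]] [503.75983023  -5.38360559  62.        ]
top 24 35 [ 500.  -260.7   29.7] [ 463.3 -291.7   25.3] [ 554.8 -226.3   32.9]
top 33 211 [ 513.4 -261.2   36.9] [ 464.9 -299.2   33.2] [ 570.8 -221.3   43. ]
top 44 72 [ 553.3 -237.8   47.1] [ 466.2 -285.6   44.2] [ 573.2 -222.9   50.9]
top 63 87 [ 518.5 -260.6   66.8] [ 464.7 -293.9   63.3] [ 538.1 -243.8   72.4]
top 76 36 [ 473.4 -289.    80.6] [ 465.9 -296.4   76.8] [ 481.7 -281.7   84.6]
side 24 20 [ 487.  -282.2   30.2] [ 461.7 -304.    24.7] [ 549.1 -231.6   32.9]
side 33 91 [ 509.7 -267.9   37.3] [ 461.2 -303.4   33. ] [ 560.1 -228.5   42.9]
side 44 63 [ 538.4 -250.4   47.7] [ 462.1 -302.2   44. ] [ 573.5 -224.5   51.6]
side 63 61 [ 513.  -267.1   67. ] [ 463.5 -302.4   63.3] [ 537.7 -246.4   72.2]
side 76 28 [ 470.8 -294.1   80.8] [ 463.9 -301.4   76.9] [ 479.1 -286.7   83.6]
```

Steel crank: counterweight to handle measures 104 mm (105 expected), so the centre is about (524.5, -258.5) with x-axis yaw about -147.3°. Clamp shaft is at about (506, -4.5). Next I'll compute the approach and estimate the jaw travel.

```bash
cat >> h.py <<'E'
def mv(R,d):  # world shift mm -> tool cm
    return (np.array(R).T@np.array(d,float)/10).round(3)
def st():
    from rig import sensors
    s=sensors.sense(); R=np.array(s["ee_rot"])
    print("t",round(s["time"],2),"pos",np.round(s["position"],2),"yang",round(np.degrees(np.arctan2(R[1,1],R[0,1])),2),"F",np.round(s["contact_force"],2),"M",np.round(s["moment"],3),"w",round(s["gripper_width"],2),"q",np.round(s["joint_positions"],3)); return s,R
E
python3 - <<'E'
from h import *
s,R=st()
print(mv(R,[524.5-172,-258.5-496,110-231.3]), R)
D={n:pickle.load(open(n+"0.pkl","rb")) for n in("top","side")}
t=D["top"]
f=lambda x,y:[(x+.5)/6-.5+130,(y+.5)/6-.5+145]
# pad top front/left edge, box edges, fixed jaw top edge
a=np.array([-.045,0]); yh=np.array([.045,1.])/np.hypot(.045,1)
o=np.array([506,-4.5])
for nm,p,z in(("pad f hi",(367,72),60),("pad f lo",(350,250),60),("box R hi",(240,58),58),("box R lo",(218,245),58),("box L hi",(105,48),58),("box L lo",(82,232),58),("fj R hi",(97,42),68),("fj R lo",(75,240),68)):
    P=onz(t,[f(*p)],z)[0]; print(nm,P.round(1),"y",((P[:2]-o)@yh).round(1))
E
```

```text
t 0.1 pos [171.84 495.71 230.81] yang 70.87 F [-0.04  0.81 -0.09] M [ 0.019 -0.052  0.017] w 85.42 q [ 1.098  0.291 -0.154  1.127  0.     1.432]
[ 12.184 -59.722  58.028] [[-5.29956432e-04  3.27649607e-01  9.44799161e-01]
 [-9.58423773e-04  9.44798693e-01 -3.27649983e-01]
 [-9.99999400e-01 -1.07915819e-03 -1.86674971e-04]]
pad f hi [553.7 105.1  60. ] y 111.6
pad f lo [473. 109.  60.] y 111.9
box R hi [559.7 162.4  58. ] y 169.2
box R lo [474.6 167.6  58. ] y 170.5
box L hi [563.3 222.9  58. ] y 229.8
box L lo [479.4 227.7  58. ] y 230.8
fj R hi [563.2 223.7  68. ] y 230.5
fj R lo [473.9 227.5  68. ] y 230.4
```

Call:
step_arm([
  [[0,6,-59.7,58.0,-0.9],[0,6,-59.7,58.0,-0.9],[0,6,-59.7,58.0,-0.9],[0,6,-59.7,58.0,-0.9],[0,6,-59.7,58.0,-0.9],[0,6,-59.7,58.0,-0.9],[0,6,-59.7,58.0,-0.9],[0,6,-59.7,58.0,-0.9],[0,6,-59.7,58.0,-0.9],[0,6,-59.7,58.0,-0.9],[0,6,-59.7,58.0,-0.9],[0,6,-59.7,58.0,-0.9],[0,6,-59.7,58.0,-0.9],[0,6,-59.7,58.0,-0.9],[0,6,-59.7,58.0,-0.9],[0,6,-59.7,58.0,-0.9],[0,6,-59.7,58.0,-0.9]],
])

```text
time: 2.22
position: [524.0, -256.8, 171.5]
ee_rot: [[-0.0, -0.537, 0.843], [0.0, 0.843, 0.537], [-1.0, 0.001, -0.0]]
contact_force: [-0.5, -0.1, 0.0]
gripper_width: 85.5
```

```bash
python3 - <<'E'
from h import *
from rig import imaging
s,R=st()
print(mv(R,[524.5-s["position"][0],-258.5-s["position"][1],43-171]))
d=imaging.snapshot("top"); pickle.dump(d,open("top1.pkl","wb"))
d2=imaging.snapshot("side"); pickle.dump(d2,open("side1.pkl","wb"))
a=cv2.resize(d["image"][110:230,260:400,::-1],None,fx=4,fy=4,interpolation=cv2.INTER_CUBIC)
cv2.imwrite("pics/t1.png",a)
b=cv2.resize(d2["image"][150:290,230:400,::-1],None,fx=4,fy=4,interpolation=cv2.INTER_CUBIC)
cv2.imwrite("pics/s1.png",b)
E
```

```text
t 2.23 pos [ 523.97 -256.79  171.48] yang 122.5 F [-0.47 -0.1   0.01] M [-0.018 -0.021 -0.037] w 85.47 q [-0.581  0.439 -0.094  1.038  0.    -1.148]
[12.8   -0.18  -0.046]
```

View pics/t1.png

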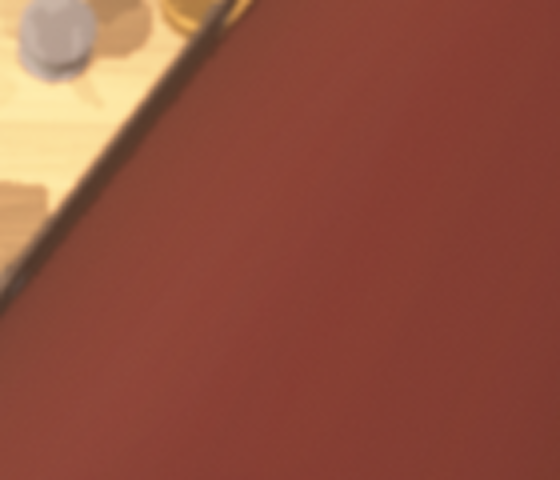

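View pics/s1.png

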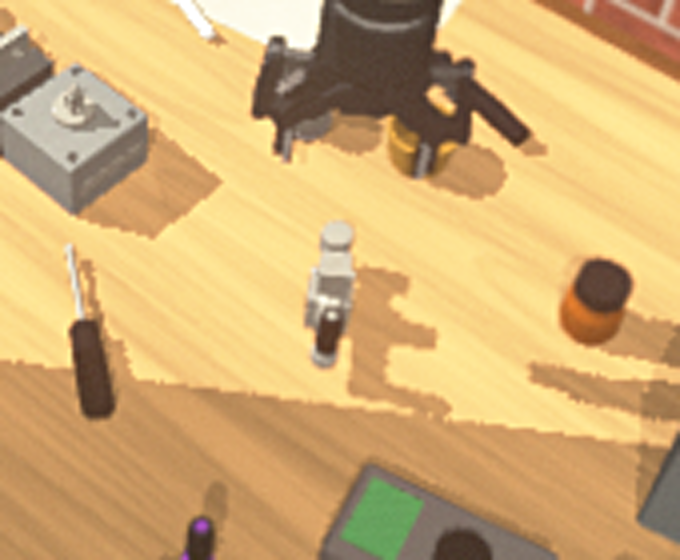

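The side view shows the open fingers at (285,140) and (425,150), above and straddling the crank at (330,290). Descending and gripping.

Call:
step_arm([
  [[0,6,-0.1,0,0],[0,11,-0.1,0,0],[0,12.8,-0.1,0,0],[0,12.8,-0.1,0,0],[0.5,12.8,-0.1,0,0],[1,12.8,-0.1,0,0],[1,12.8,-0.1,0,0],[1,12.8,-0.1,0,0],[1,12.8,-0.1,0,0],[1,12.8,-0.1,0,0],[1,12.8,-0.1,0,0]],
])

```text
time: 3.7
position: [525.5, -259.3, 44.2]
ee_rot: [[0.001, -0.536, 0.844], [-0.001, 0.844, 0.536], [-1.0, -0.001, 0.001]]
contact_force: [-0.9, 0.1, 5.7]
gripper_width: 23.2
```

```bash
python3 - <<'E'
from h import *
from rig import imaging
s,R=st()
d2=imaging.snapshot("side")
b=cv2.resize(d2["image"][180:260,270:370,::-1],None,fx=7,fy=7,interpolation=cv2.INTER_CUBIC)
cv2.imwrite("pics/s2.png",b)
E
```

```text
t 3.7 pos [ 525.48 -259.29   44.19] yang 122.44 F [-0.93  0.09  5.72] M [0.157 0.157 0.027] w 23.17 q [-0.583  0.566 -0.252  0.751  0.    -1.149]
```

View pics/s2.png

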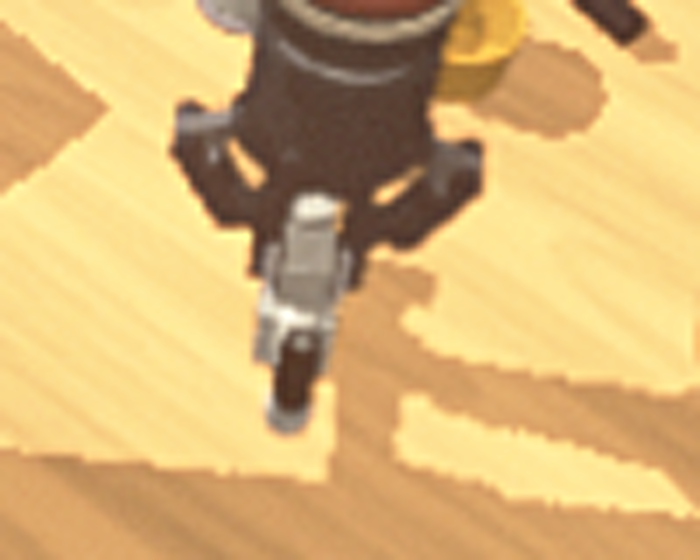

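Gripped at width 23.2 mm (boss is 24 mm); tool yaw is unchanged and the boss sits between the fingers at (310,280) in the crop. The 5.7 N upward reading is probably the closing pads pressing the crank onto the bench. Lifting and moving over the shaft.

Call:
step_arm([
  [[1,-4,0,0,0],[1,-10,0,0,0],[1,-13,4,2,0],[1,-13,9,4.8,0],[1,-13,14,7.5,0],[1,-13,18.5,10,0],[1,-13,21,11.2,0],[1,-13,22.5,12,0],[1,-12,22.5,12,0],[1,-11,22.5,12,0],[1,-11,22.5,12,0],[1,-11,22.5,12,0]],
])

```text
time: 5.25
position: [505.5, -5.3, 153.2]
ee_rot: [[-0.0, -0.536, 0.844], [-0.0, 0.844, 0.536], [-1.0, 0.0, -0.0]]
contact_force: [-0.9, 0.1, -2.5]
gripper_width: 22.8
```

```bash
python3 - <<'E'
from h import *
from rig import imaging
s,R=st()
d2=imaging.snapshot("side");pickle.dump(d2,open("side3.pkl","wb"))
b=cv2.resize(d2["image"][130:210,190:290,::-1],None,fx=7,fy=7,interpolation=cv2.INTER_CUBIC)
cv2.imwrite("pics/s3.png",b)
d2=imaging.snapshot("top");pickle.dump(d2,open("top3.pkl","wb"))
b=cv2.resize(d2["image"][130:210,180:280,::-1],None,fx=7,fy=7,interpolation=cv2.INTER_CUBIC)
cv2.imwrite("pics/t3.png",b)
E
```

```text
t 5.25 pos [505.52  -5.3  153.17] yang 122.38 F [-0.92  0.09 -2.54] M [-0.006  0.028 -0.022] w 22.77 q [-0.155  0.314 -0.337  0.92  -0.    -0.72 ]
```

View pics/s3.png

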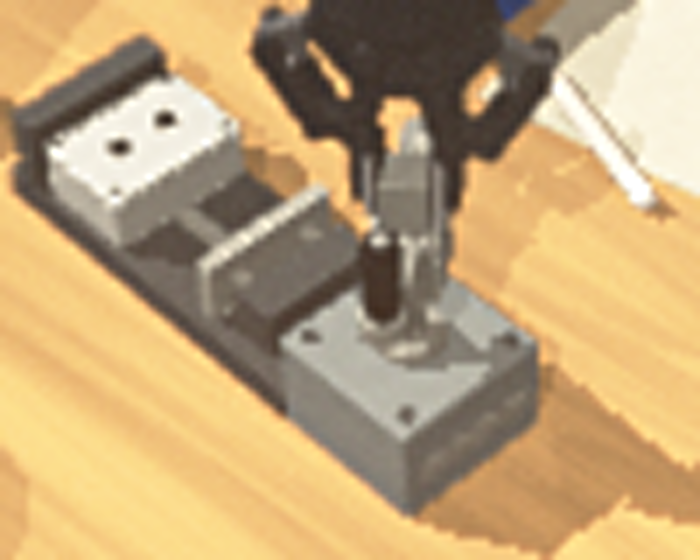

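View pics/t3.png

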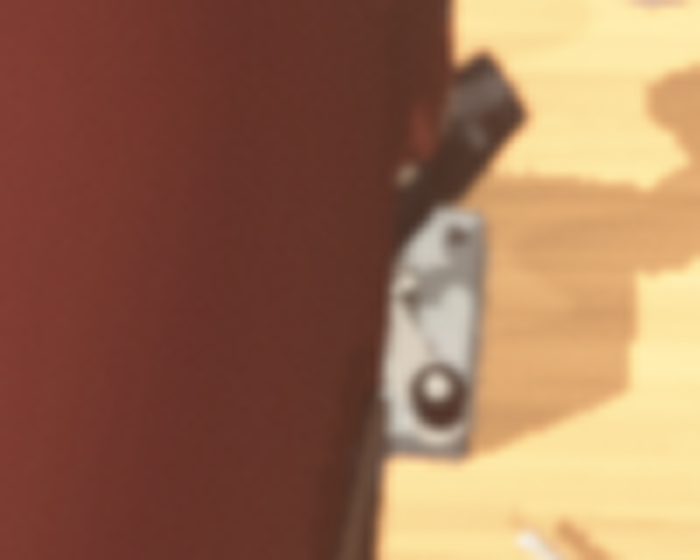

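```bash
python3 - <<'E'
from h import *
t0=pickle.load(open("top0.pkl","rb"));t=pickle.load(open("top3.pkl","rb"));s=pickle.load(open("side3.pkl","rb"))
f=lambda x,y,o:[(x+.5)/7-.5+o[0],(y+.5)/7-.5+o[1]]
T=lambda x,y:f(x,y,(180,130)); S=lambda x,y:f(x,y,(190,130))
print("handle",tri(t,T(440,385),s,S(380,238)),onz(t,[T(440,385)],191),onz(s,[S(380,238)],191))
print("pred in px top",proj(t,[454.9,-37.5,191]),T(440,385),"side",proj(s,[454.9,-37.5,191]),S(380,238))
g=onz(s,[S(*p) for p in((283,340),(540,350),(410,445))],62); print(g,"centre",(g[0]+g[1])/2)
# top cam gearbox corners in top3: right-front and right-back
g=onz(t,[T(*p) for p in((485,212),(468,455))],62); print(g)
# cast expected corners
th=-.045; c,sn=np.cos(th),np.sin(th)
for o in([506,-4.5],):
  for q in((45,-45),(-45,-45),(-45,45),(45,45)):
    P=[o[0]+c*q[0]-sn*q[1],o[1]+sn*q[0]+c*q[1],62]
    a=(proj(t,P)[0]-[180,130]+.5)*7-.5;b=(proj(s,P)[0]-[190,130]+.5)*7-.5; print(q,np.round(P,1),"top",a.round(),"side",b.round())
E
```

```text
handle (array([454.18950497, -37.80949427, 191.87769168]), np.float64(1.5571735698533733)) [[454.99022446 -38.24878088 191.        ]] [[454.1094715  -36.81074181 191.        ]]
pred in px top [[242.09903747 184.6050459 ]] [242.42857142857144, 184.57142857142856] side [[244.20861239 163.54137226]] [243.85714285714286, 163.57142857142856]
[[463.07415095  39.62777446  62.        ]
 [540.35194171 -55.16583096  62.        ]
 [456.18633585 -49.45630333  62.        ]] centre [501.71304633  -7.76902825  62.        ]
[[546.68199024 -50.37643171  62.        ]
 [452.98123934 -45.67448261  62.        ]]
(45, -45) [548.9 -51.5  62. ] top [488. 206.] side [546. 336.]
(-45, -45) [459.  -47.4  62. ] top [473. 439.] side [411. 439.]
(-45, 45) [463.1  42.5  62. ] top [234. 425.] side [279. 337.]
(45, 45) [553.   38.4  62. ] top [252. 192.] side [414. 241.]
```

Handle in hand matches kinematics to within 1 mm in both views, so camera bias is small. I'll refine the clamp centre from depth and masks.

```bash
python3 - <<'E'
from h import *
for n,f in(("top","top0"),("side","side0"),("side","side3")):
    d=pickle.load(open(f+".pkl","rb")); C=cloud(d)
    m=((np.abs(C[...,0]-506)<80)&(np.abs(C[...,1]+4)<44)|((np.abs(C[...,0]-506)<80)&(C[...,1]<-4)&(C[...,1]>-80)))&(C[...,2]>52)&(C[...,2]<67)
    m8=m.astype(np.uint8); 
    k,l,st,ce=cv2.connectedComponentsWithStats(m8,connectivity=4); i=1+st[1:,4].argmax(); mm=l==i
    zs=C[mm][:,2]; v,u=np.nonzero(mm); P=onz(d,np.c_[u,v].astype(float),62)
    print(f,mm.sum(),"z med",np.median(zs).round(1), "x pct",np.percentile(P[:,0],[.5,50,99.5]).round(1),"y",np.percentile(P[:,1],[.5,50,99.5]).round(1),cv2.minAreaRect(P[:,:2].astype(np.float32)))
    m=(np.abs(C[...,0]-506)<25)&(np.abs(C[...,1]+4)<25)&(C[...,2]>67)&(C[...,2]<74)
    v,u=np.nonzero(m); P=onz(d,np.c_[u,v].astype(float),70); print(" collar",m.sum(),P.mean(0).round(1),P.min(0).round(1),P.max(0).round(1))
    m=(np.abs(C[...,0]-506)<25)&(np.abs(C[...,1]+4)<25)&(C[...,2]>80)&(C[...,2]<98)
    print(" shaft",m.sum(),C[m].mean(0).round(1) if m.any() else "")
E
```

```text
top0 960 z med 60.4 x pct [459.4 504.1 550.6] y [-48.4  -5.5  39.2] ((504.400146484375, -2.9006690979003906), (89.1114273071289, 90.72441101074219), 85.96617889404297)
 collar 94 [505.   -1.8  70. ] [489.5 -20.1  70. ] [521.9  14.2  70. ]
 shaft 23 [504.8  -2.9  88.3]
side0 493 z med 61.0 x pct [453.1 494.4 547.1] y [-55.4 -15.   38.1] ((500.09698486328125, -8.64126968383789), (93.83140563964844, 93.0400390625), 86.62450408935547)
 collar 55 [500.3  -7.5  70. ] [484.5 -22.8  70. ] [520.7  12.7  70. ]
 shaft 18 [502.1  -5.5  85.7]
side3 423 z med 60.6 x pct [453.3 487.6 546.3] y [-55.1 -21.4  38.2] ((500.0063781738281, -8.52096176147461), (93.66675567626953, 93.4520492553711), 86.0085678100586)
 collar 30 [503.7 -12.5  70. ] [486.7 -20.9  70. ] [520.7   1.   70. ]
 shaft 6 [503.3  -9.1  84.6]
```

Call:
step_arm([
  [[1,0.5,0.15,0,0],[1,1.0,0.15,0,0],[1,1.3,0.15,0,0],[1,1.6,0.15,0,0],[1,1.8,0.15,0,0],[1,1.8,0.15,0,0],[1,1.8,0.15,0,0]],
])

```text
time: 6.22
position: [504.8, -3.4, 135.4]
ee_rot: [[0.0, -0.536, 0.844], [-0.0, 0.844, 0.536], [-1.0, -0.0, 0.0]]
contact_force: [-0.1, -0.6, -3.9]
gripper_width: 22.6
```

```bash
python3 - <<'E'
from h import *
st()
E
```

```text
t 6.22 pos [504.81  -3.39 135.43] yang 122.44 F [-0.13 -0.6  -3.89] M [-0.01   0.045  0.01 ] w 22.56 q [-0.152  0.33  -0.366  0.874 -0.    -0.718]
```

Call:
step_arm([
  [[1,0.1,0,0,0],[1,0.2,0,0,0],[1,0.3,0,0,0],[1,0.35,0,0,0],[1,0.35,0,0,0]],
])

```text
time: 6.85
position: [505.2, -3.3, 131.9]
ee_rot: [[0.001, -0.537, 0.844], [0.0, 0.844, 0.537], [-1.0, -0.0, 0.001]]
contact_force: [2.7, 1.8, -1.5]
gripper_width: 22.9
```

```bash
python3 - <<'E'
from h import *
st()
E
```

```text
t 6.85 pos [505.16  -3.28 131.92] yang 122.45 F [ 2.74  1.8  -1.46] M [ 0.448 -0.784  0.02 ] w 22.95 q [-0.152  0.334 -0.371  0.865  0.    -0.718]
```

Side push along +tool z (3 N): the shaft is a bit further that way. Shifting 0.8 mm and continuing down gently.

Call:
step_arm([
  [[1,0,0,0.08,0],[1,0.05,0,0.08,0],[1,0.1,0,0.08,0],[1,0.15,0,0.08,0],[1,0.15,0,0.08,0]],
])

```text
time: 7.48
position: [505.4, -3.0, 130.3]
ee_rot: [[0.0, -0.536, 0.844], [-0.0, 0.844, 0.536], [-1.0, -0.0, -0.0]]
contact_force: [2.6, 0.9, -3.3]
gripper_width: 23.0
```

```bash
python3 - <<'E'
from h import *
st()
E
```

```text
t 7.47 pos [505.38  -2.97 130.27] yang 122.44 F [ 2.63  0.88 -3.33] M [ 0.154 -0.548 -0.037] w 22.98 q [-0.151  0.337 -0.372  0.862 -0.    -0.717]
```

Call:
step_arm([
  [[1,0,-0.03,0.06,0],[1,0.05,-0.03,0.06,0],[1,0.1,-0.03,0.06,0],[1,0.1,-0.03,0.06,0]],
])

```text
time: 7.98
position: [505.9, -2.9, 129.8]
ee_rot: [[-0.0, -0.536, 0.844], [-0.0, 0.844, 0.536], [-1.0, -0.0, -0.0]]
contact_force: [-1.8, 1.0, 6.6]
gripper_width: 22.6
```

```bash
python3 - <<'E'
from h import *
st()
E
```

```text
t 7.97 pos [505.87  -2.91 129.76] yang 122.44 F [-1.77  1.02  6.55] M [0.144 0.524 0.027] w 22.61 q [-0.15   0.338 -0.371  0.861 -0.    -0.716]
```

Pilot is in and the hub rests on the square at about 9 N net press, under the forcing limit. Backing off slightly and turning clockwise to find the square.

Call:
step_arm([
  [[1,-0.015,0,0,0.08],[1,-0.015,0,0,0.16],[1,-0.015,0,0,0.24],[1,-0.015,0,0,0.3],[1,-0.015,0,0,0.3]],
])

```text
time: 8.6
position: [506.3, -2.9, 129.8]
ee_rot: [[0.001, -0.263, 0.965], [-0.0, 0.965, 0.263], [-1.0, -0.0, 0.001]]
contact_force: [-0.9, -0.0, 3.1]
gripper_width: 22.9
```

```bash
python3 - <<'E'
from h import *
st()
E
```

```text
t 8.6 pos [506.27  -2.91 129.79] yang 105.28 F [-0.93 -0.03  3.11] M [ 0.098 -0.04  -0.016] w 22.91 q [-0.15   0.338 -0.371  0.861 -0.    -0.417]
```

Still on the square (about 6 N net). Continuing to turn.

Call:
step_arm([
  [[1,0,0,0,0.08],[1,0,0,0,0.16],[1,0,0,0,0.24],[1,0,0,0,0.24]],
])

```text
time: 9.1
position: [506.2, -2.9, 129.6]
ee_rot: [[0.0, -0.028, 1.0], [0.0, 1.0, 0.028], [-1.0, 0.0, 0.0]]
contact_force: [0.9, 0.6, 1.8]
gripper_width: 22.9
```

```bash
python3 - <<'E'
from h import *
st()
E
```

```text
t 9.1 pos [506.18  -2.86 129.55] yang 91.6 F [0.88 0.6  1.77] M [ 0.209 -0.157 -0.026] w 22.93 q [-0.15   0.339 -0.371  0.861  0.    -0.178]
```

Call:
step_arm([
  [[1,0.01,0,0,0.07],[1,0.01,0,0,0.14],[1,0.01,0,0,0.14]],
])

```text
time: 9.48
position: [506.0, -2.8, 129.3]
ee_rot: [[-0.0, 0.111, 0.994], [0.0, 0.994, -0.111], [-1.0, 0.0, -0.0]]
contact_force: [0.9, 0.6, 1.2]
gripper_width: 22.9
```

```bash
python3 - <<'E'
from h import *
st()
E
```

```text
t 9.47 pos [505.99  -2.84 129.31] yang 83.64 F [0.88 0.64 1.16] M [ 0.239 -0.154 -0.   ] w 22.86 q [-0.15   0.339 -0.371  0.861  0.    -0.039]
```

Call:
step_arm([
  [[1,0.03,0,0,0],[1,0.05,0,0,0],[1,0.05,0,0,0]],
])

```text
time: 9.85
position: [506.2, -3.0, 128.8]
ee_rot: [[0.0, 0.113, 0.994], [-0.0, 0.994, -0.113], [-1.0, -0.0, 0.0]]
contact_force: [2.0, -0.5, -2.1]
gripper_width: 22.9
```

```bash
python3 - <<'E'
from h import *
st()
E
```

```text
t 9.85 pos [506.2   -3.01 128.78] yang 83.52 F [ 2.   -0.48 -2.14] M [-0.097 -0.623 -0.031] w 22.89 q [-0.15   0.34  -0.372  0.859 -0.    -0.037]
```

It's sinking with no press force. Going further down in small steps.

Call:
step_arm([
  [[1,0.05,0,0,0],[1,0.1,0,0,0],[1,0.15,0,0,0],[1,0.15,0,0,0]],
])

```text
time: 10.35
position: [506.3, -2.9, 127.4]
ee_rot: [[0.0, 0.114, 0.994], [-0.0, 0.994, -0.114], [-1.0, -0.0, 0.0]]
contact_force: [3.4, -0.8, -2.6]
gripper_width: 22.6
```

```bash
python3 - <<'E'
from h import *
st()
E
```

```text
t 10.35 pos [506.26  -2.93 127.4 ] yang 83.48 F [ 3.39 -0.81 -2.63] M [-0.246 -0.863 -0.009] w 22.57 q [-0.15   0.341 -0.374  0.855 -0.    -0.036]
```

In the square. Easing the side load (+0.5 mm in x) and continuing down.

Call:
step_arm([
  [[1,0,0,0.05,0],[1,0.15,0,0.05,0],[1,0.3,0,0.05,0],[1,0.45,0,0.05,0],[1,0.6,0,0.05,0],[1,0.6,0,0.05,0]],
])

```text
time: 11.1
position: [506.5, -2.9, 121.2]
ee_rot: [[-0.0, 0.114, 0.994], [-0.0, 0.994, -0.114], [-1.0, -0.0, -0.0]]
contact_force: [3.0, -1.7, -4.1]
gripper_width: 23.3
```

```bash
python3 - <<'E'
from h import *
st()
E
```

```text
t 11.1 pos [506.51  -2.94 121.15] yang 83.48 F [ 3.   -1.71 -4.08] M [-0.345 -0.804 -0.02 ] w 23.33 q [-0.15   0.349 -0.381  0.841 -0.    -0.036]
```

Call:
step_arm([
  [[1,0,-0.02,0.04,0],[1,0.15,-0.02,0.04,0],[1,0.3,-0.02,0.04,0],[1,0.45,-0.02,0.04,0],[1,0.6,-0.02,0.04,0],[1,0.6,-0.02,0.04,0]],
])

```text
time: 11.85
position: [506.7, -3.1, 115.1]
ee_rot: [[-0.0, 0.114, 0.994], [0.0, 0.994, -0.114], [-1.0, 0.0, -0.001]]
contact_force: [1.8, 0.4, -3.7]
gripper_width: 22.6
```

```bash
python3 - <<'E'
from h import *
st()
E
```

```text
t 11.85 pos [506.69  -3.1  115.11] yang 83.48 F [ 1.81  0.37 -3.72] M [ 0.015 -0.321  0.018] w 22.63 q [-0.151  0.356 -0.389  0.827  0.    -0.037]
```

Call:
step_arm([
  [[1,0.05,0,0,0],[1,0.1,0,0,0],[1,0.12,0,0,0],[1,0.12,0,0,0]],
])

```text
time: 12.35
position: [506.8, -3.1, 114.2]
ee_rot: [[-0.0, 0.114, 0.994], [0.0, 0.994, -0.114], [-1.0, 0.0, -0.0]]
contact_force: [-0.8, 0.4, 0.9]
gripper_width: 23.2
```

```bash
python3 - <<'E'
from h import *
st()
E
```

```text
t 12.35 pos [506.8   -3.11 114.17] yang 83.48 F [-0.8   0.42  0.86] M [ 0.129  0.093 -0.065] w 23.17 q [-0.151  0.357 -0.39   0.824  0.    -0.037]
```

Call:
step_arm([
  [[1,0.03,0,0,0],[1,0.03,0,0,0]],
])

```text
time: 12.6
position: [506.8, -3.1, 114.2]
ee_rot: [[0.0, 0.114, 0.994], [0.0, 0.994, -0.114], [-1.0, 0.0, 0.0]]
contact_force: [-1.8, 1.2, 4.7]
gripper_width: 22.7
```

```bash
python3 - <<'E'
from h import *
from rig import imaging
st()
d2=imaging.snapshot("side");pickle.dump(d2,open("side4.pkl","wb"))
b=cv2.resize(d2["image"][130:210,190:290,::-1],None,fx=7,fy=7,interpolation=cv2.INTER_CUBIC)
cv2.imwrite("pics/s4.png",b)
E
```

```text
t 12.6 pos [506.84  -3.12 114.17] yang 83.48 F [-1.8   1.2   4.72] M [ 0.21   0.465 -0.034] w 22.69 q [-0.151  0.357 -0.39   0.824  0.    -0.037]
```

View pics/s4.png

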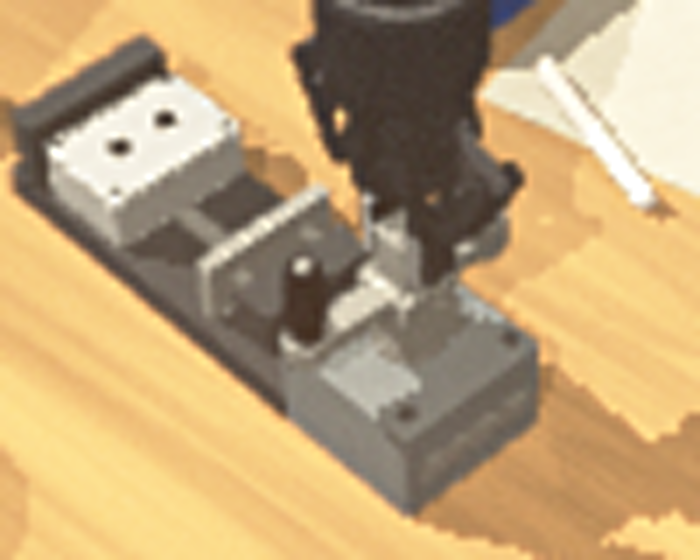

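Crank is home: it stops at TCP z 114.17 under press, putting the hub underside at 70.0 mm (collar top is 70). The side view shows the hub on the gearbox and the handle top at (303,265). Releasing and rising.

Call:
step_arm([
  [[1,-0.05,0,0,0],[0,-0.05,0,0,0],[0,-0.05,0,0,0],[0,-0.05,0,0,0],[0,-0.05,0,0,0],[0,-3,0,0,0],[0,-5.6,0,0,0],[0,-5.6,0,-3,0],[0,-5.6,0,-6,0],[0,-5.6,0,-6,0],[0,-5.6,0,-6,0]],
])

```text
time: 14.02
position: [448.2, 3.5, 170.2]
ee_rot: [[0.001, 0.114, 0.994], [-0.0, 0.994, -0.114], [-1.0, -0.0, 0.001]]
contact_force: [-0.0, 0.2, 1.0]
gripper_width: 85.2
```

```bash
python3 - <<'E'
from h import *
from rig import imaging
st()
d2=imaging.snapshot("side");pickle.dump(d2,open("side5.pkl","wb"))
b=cv2.resize(d2["image"][130:210,190:290,::-1],None,fx=7,fy=7,interpolation=cv2.INTER_CUBIC)
cv2.imwrite("pics/s5.png",b)
d=imaging.snapshot("top");pickle.dump(d,open("top5.pkl","wb"))
b=cv2.resize(d["image"][130:210,180:280,::-1],None,fx=7,fy=7,interpolation=cv2.INTER_CUBIC)
cv2.imwrite("pics/t5.png",b)
E
```

```text
t 14.03 pos [448.17   3.48 170.18] yang 83.48 F [-0.    0.15  0.98] M [-0.007  0.005 -0.017] w 85.21 q [-0.156  0.193 -0.454  0.922 -0.    -0.042]
```

View pics/s5.png

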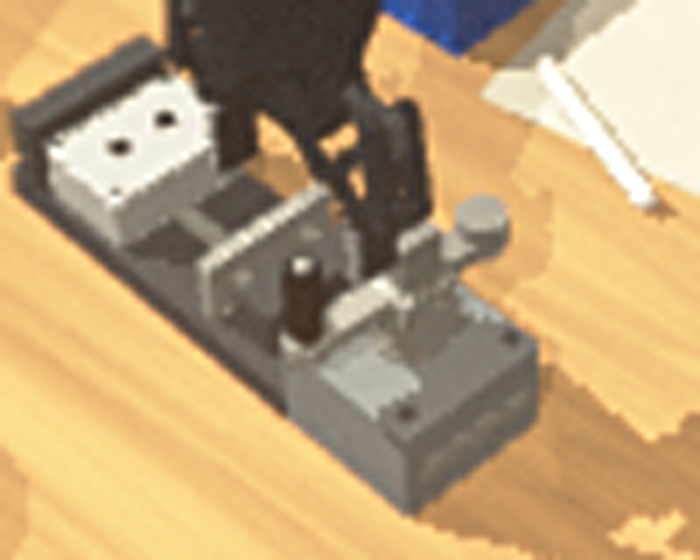

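View pics/t5.png

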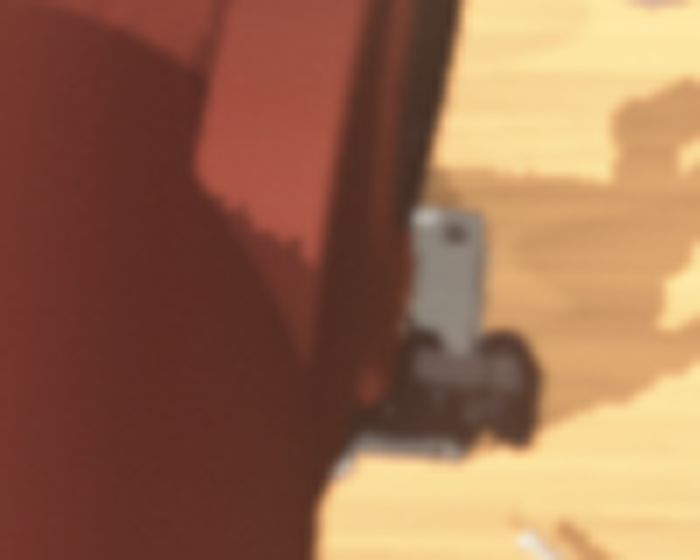

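```bash
python3 - <<'E'
from h import *
s=pickle.load(open("side5.pkl","rb"))
S=lambda x,y:[(x+.5)/7-.5+190,(y+.5)/7-.5+130]
print("handle",onz(s,[S(303,265)],152),"cw",onz(s,[S(482,213)],118))
print(proj(s,[447.2,3.7,152]),S(303,265))
E
```

```text
handle [[446.21050023   3.79985565 152.        ]] cw [[548.25641531 -10.77139485 118.        ]]
[[233.10474794 167.27203288]] [232.85714285714286, 167.42857142857144]
```

Handle seen at (446.2, 3.8), 447.2/3.7 predicted. Descending on it and gripping.

Call:
step_arm([
  [[0,3,0,-0.1,0],[0,5.4,0,-0.1,0],[0,5.4,0,-0.1,0],[0.5,5.4,0,-0.1,0],[1,5.4,0,-0.1,0],[1,5.4,0,-0.1,0],[1,5.4,0,-0.1,0],[1,5.4,0,-0.1,0],[1,5.4,0,-0.1,0],[1,5.4,0,-0.1,0]],
])

```text
time: 15.38
position: [446.4, 3.8, 116.2]
ee_rot: [[0.0, 0.113, 0.994], [0.0, 0.994, -0.113], [-1.0, 0.0, 0.0]]
contact_force: [-1.7, 0.4, 5.3]
gripper_width: 17.3
```

```bash
python3 - <<'E'
from h import *
s,R=st()
E
```

```text
t 15.38 pos [446.38   3.82 116.18] yang 83.48 F [-1.66  0.43  5.28] M [ 0.189  0.29  -0.019] w 17.33 q [-0.156  0.251 -0.54   0.779  0.    -0.042]
```

Handle gripped (17.3 mm reading on a 19 mm sleeve, which tracks the offset seen on the boss). Winding a first quarter turn clockwise (towards tool +y).

Call:
step_arm([
  [[1,0,1.854,0.294,0],[1,0,3.527,1.146,0],[1,0,4.854,2.473,0],[1,0,5.706,4.146,0],[1,0,6.0,6.0,0],[1,0,6.0,6.0,0]],
])

```text
time: 16.12
position: [513.8, 56.8, 116.0]
ee_rot: [[0.001, 0.113, 0.994], [-0.0, 0.994, -0.113], [-1.0, -0.0, 0.001]]
contact_force: [-0.4, 1.1, 7.1]
gripper_width: 17.4
```

```bash
python3 - <<'E'
from h import *
from rig import imaging
st()
d2=imaging.snapshot("side")
b=cv2.resize(d2["image"][130:210,190:290,::-1],None,fx=7,fy=7,interpolation=cv2.INTER_CUBIC)
cv2.imwrite("pics/s6.png",b)
E
```

```text
t 16.12 pos [513.82  56.78 116.05] yang 83.5 F [-0.39  1.12  7.05] M [-0.06   0.146  0.017] w 17.42 q [-0.031  0.371 -0.362  0.837 -0.     0.082]
```

View pics/s6.png

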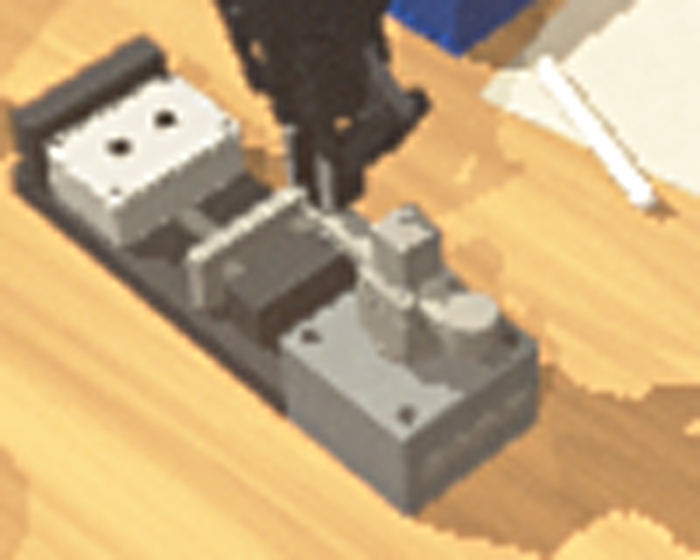

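The pad has advanced (now at (245,240)), forces are low and the crank is still seated. Winding on to one full turn.

Call:
step_arm([
  [[1,0,-0.294,1.854,0],[1,0,-1.146,3.527,0],[1,0,-2.473,4.854,0],[1,0,-4.146,5.706,0],[1,0,-6.0,6.0,0],[1,0,-7.854,5.706,0],[1,0,-9.527,4.854,0],[1,0,-10.854,3.527,0],[1,0,-11.706,1.854,0],[1,0,-12.0,0,0],[1,0,-11.706,-1.854,0],[1,0,-10.854,-3.527,0],[1,0,-9.527,-4.854,0],[1,0,-7.854,-5.706,0],[1,0,-6.0,-6.0,0],[1,0,-6.0,-6.0,0]],
])

```text
time: 18.18
position: [446.4, 4.2, 116.1]
ee_rot: [[0.0, 0.112, 0.994], [-0.001, 0.994, -0.112], [-1.0, -0.0, 0.0]]
contact_force: [-3.3, -0.8, 5.5]
gripper_width: 17.1
```

```bash
python3 - <<'E'
from h import *
from rig import imaging
st()
d2=imaging.snapshot("side");pickle.dump(d2,open("side7.pkl","wb"))
b=cv2.resize(d2["image"][130:210,190:290,::-1],None,fx=7,fy=7,interpolation=cv2.INTER_CUBIC)
cv2.imwrite("pics/s7.png",b)
E
```

```text
t 18.18 pos [446.44   4.17 116.12] yang 83.56 F [-3.31 -0.81  5.47] M [-0.187  0.381  0.011] w 17.06 q [-0.154  0.251 -0.54   0.779 -0.    -0.042]
```

View pics/s7.png

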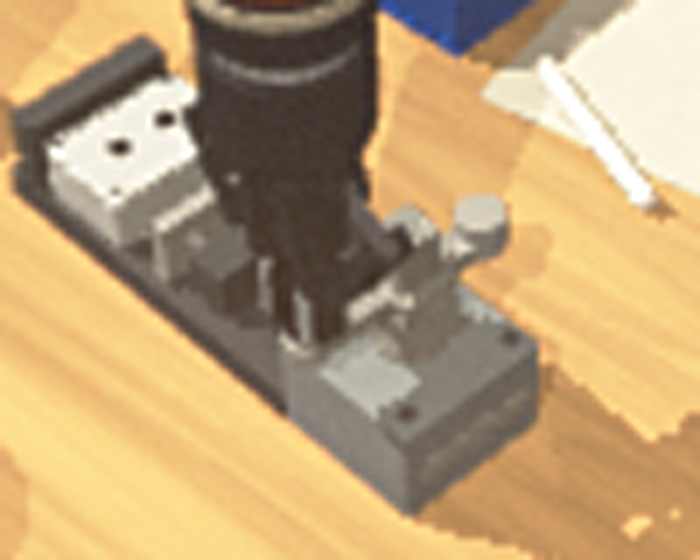

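One full turn; the pad is near the box and forces are still low. Winding another 0.4 turn, then slowly.

Call:
step_arm([
  [[1,0,1.854,0.294,0],[1,0,3.527,1.146,0],[1,0,4.854,2.473,0],[1,0,5.706,4.146,0],[1,0,6.0,6.0,0],[1,0,5.706,7.854,0],[1,0,4.854,9.527,0],[1,0,3.527,10.854,0],[1,0,3.527,10.854,0],[1,0,3.527,10.854,0]],
])

```text
time: 19.48
position: [559.2, 25.9, 116.2]
ee_rot: [[0.001, 0.114, 0.994], [0.001, 0.994, -0.114], [-1.0, 0.001, 0.001]]
contact_force: [0.6, 0.8, 4.8]
gripper_width: 17.1
```

```bash
cat >> h.py <<'E'
def tang(th,C=(506.2,-3.0)):
    s,R=st(); p=np.array(s["position"][:2])-C; r=p/np.linalg.norm(p); t=np.array([r[1],-r[0]]) # clockwise tangent
    F=np.array(s["contact_force"][:2]); ang=np.degrees(np.arctan2(6.9,-60)-np.arctan2(p[1],p[0]))%360
    print("angle",ang.round(2),"cmd",th,"resist",round(-F@t,2),"radial",round(F@r,2),"rad",np.linalg.norm(p).round(2))
def shot(n,box=(190,130,290,210),k=7):
    from rig import imaging
    d=imaging.snapshot("side");pickle.dump(d,open(n+".pkl","wb")); a,b,c,e=box
    cv2.imwrite(f"pics/{n}.png",cv2.resize(d["image"][b:e,a:c,::-1],None,fx=k,fy=k,interpolation=cv2.INTER_CUBIC))
E
python3 - <<'E'
from h import *
tang(144); shot("s8")
E
```

```text
t 19.48 pos [559.16  25.94 116.16] yang 83.47 F [0.62 0.78 4.82] M [ 0.126 -0.07  -0.013] w 17.07 q [-0.085  0.443 -0.245  0.881  0.001  0.029]
angle 144.79 cmd 144 resist 0.39 radial 0.92 rad 60.35
```

View pics/s8.png

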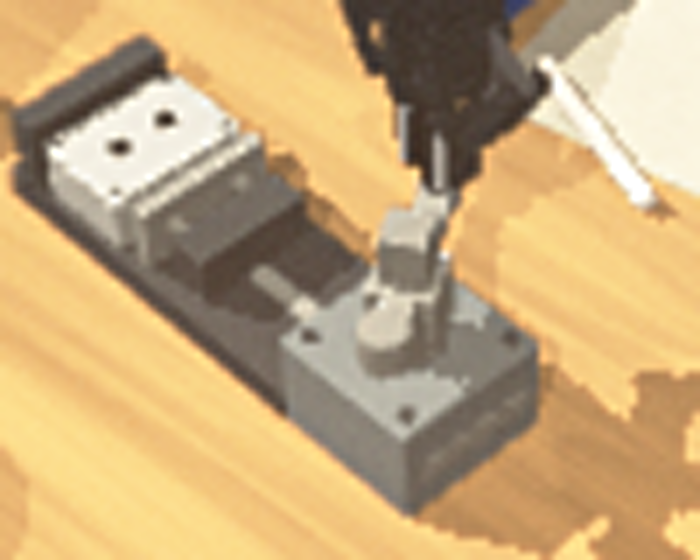

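Pad at (200,200) is just reaching the box at (145,140). Now small steps, reading the tangential force while moving.

Call:
step_arm([
  [[1,0,-0.803,0.492,0],[1,0,-1.673,0.852,0]],
])

```text
time: 19.77
position: [565.4, 9.3, 116.2]
ee_rot: [[0.001, 0.113, 0.994], [0.003, 0.994, -0.113], [-1.0, 0.003, 0.001]]
contact_force: [0.4, 5.1, 5.5]
gripper_width: 17.2
```

```bash
python3 - <<'E'
from h import *
tang(162); shot("s9")
E
```

```text
t 19.77 pos [565.44   9.35 116.16] yang 83.53 F [0.44 5.15 5.53] M [ 1.153  0.234 -0.005] w 17.2 q [-0.114  0.454 -0.229  0.888  0.003 -0.001]
angle 161.67 cmd 162 resist 4.95 radial 1.48 rad 60.51
```

View pics/s9.png

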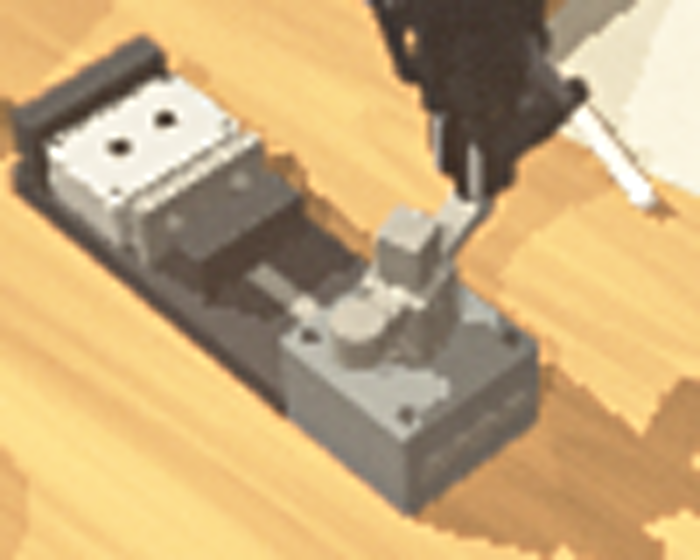

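Call:
step_arm([
  [[1,0,-0.916,0.22,0],[1,0,-1.854,0.294,0]],
])

```text
time: 20.08
position: [566.4, -9.5, 116.1]
ee_rot: [[0.001, 0.113, 0.994], [0.003, 0.994, -0.113], [-1.0, 0.003, 0.001]]
contact_force: [0.0, 5.2, 4.8]
gripper_width: 17.0
```

```bash
python3 - <<'E'
from h import *
tang(180); shot("s10")
E
```

```text
t 20.07 pos [566.39  -9.54 116.14] yang 83.53 F [0.05 5.25 4.81] M [ 1.18   0.053 -0.013] w 17.02 q [-0.147  0.455 -0.226  0.889  0.003 -0.035]
angle 179.64 cmd 180 resist 5.22 radial -0.52 rad 60.54
```

View pics/s10.png

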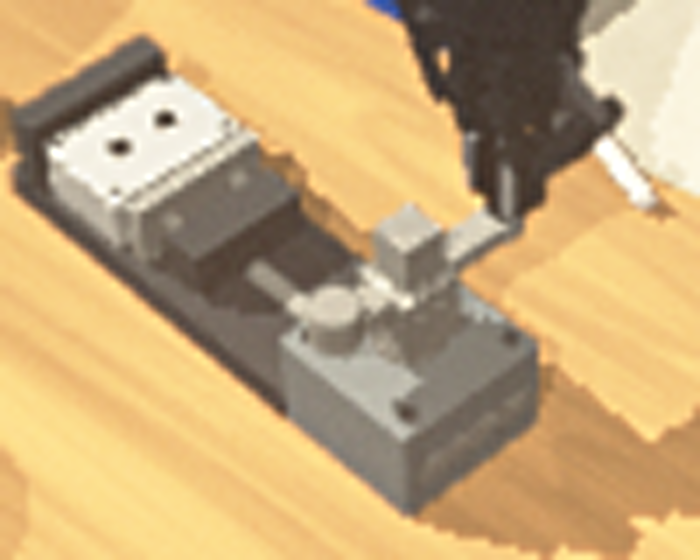

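Call:
step_arm([
  [[1,0,-0.939,-0.074,0],[1,0,-1.854,-0.294,0]],
])

```text
time: 20.38
position: [561.5, -27.7, 116.2]
ee_rot: [[0.002, 0.113, 0.994], [0.002, 0.994, -0.113], [-1.0, 0.003, 0.002]]
contact_force: [2.0, 5.3, 4.8]
gripper_width: 17.1
```

```bash
python3 - <<'E'
from h import *
tang(198); shot("s11")
E
```

```text
t 20.38 pos [561.47 -27.73 116.16] yang 83.52 F [2.01 5.3  4.81] M [ 1.226 -0.153  0.033] w 17.07 q [-0.181  0.447 -0.239  0.883  0.003 -0.068]
angle 197.54 cmd 198 resist 5.66 radial -0.33 rad 60.55
```

View pics/s11.png

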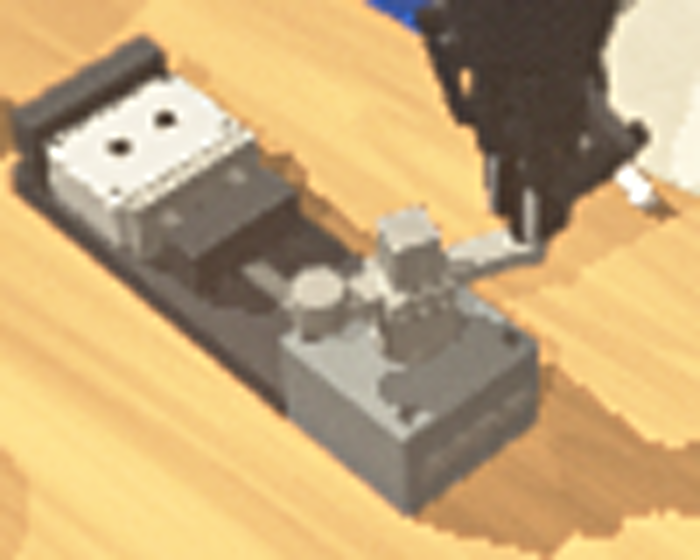

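Call:
step_arm([
  [[1,0,-0.87,-0.36,0],[1,0,-1.673,-0.852,0]],
])

```text
time: 20.68
position: [551.1, -43.7, 116.2]
ee_rot: [[0.002, 0.113, 0.994], [0.001, 0.994, -0.113], [-1.0, 0.002, 0.002]]
contact_force: [2.1, 4.3, 4.0]
gripper_width: 17.5
```

```bash
python3 - <<'E'
from h import *
tang(216); shot("s12")
E
```

```text
t 20.68 pos [551.06 -43.69 116.18] yang 83.5 F [2.09 4.25 4.04] M [ 1.104 -0.453  0.032] w 17.52 q [-0.212  0.431 -0.265  0.873  0.002 -0.099]
angle 215.65 cmd 216 resist 4.55 radial -1.31 rad 60.56
```

View pics/s12.png

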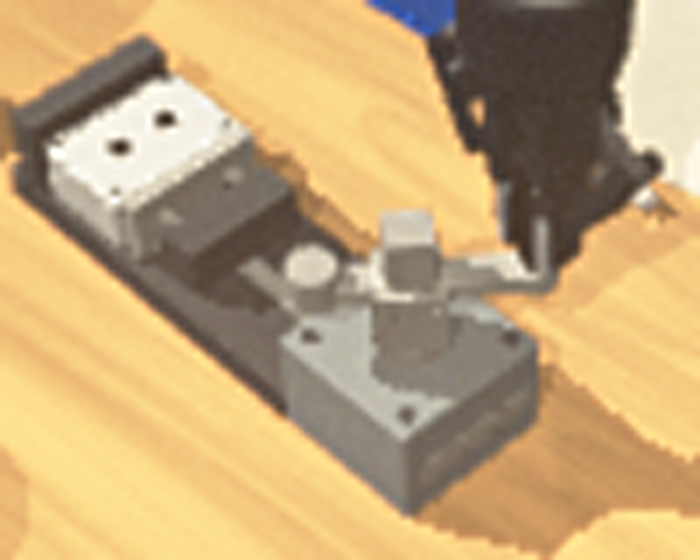

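Call:
step_arm([
  [[1,0,-0.716,-0.611,0],[1,0,-1.328,-1.328,0]],
])

```text
time: 20.98
position: [536.2, -55.6, 116.2]
ee_rot: [[0.002, 0.113, 0.994], [0.0, 0.994, -0.113], [-1.0, 0.001, 0.002]]
contact_force: [3.2, 3.5, 5.3]
gripper_width: 17.7
```

```bash
python3 - <<'E'
from h import *
tang(234); shot("s13")
E
```

```text
t 20.98 pos [536.17 -55.59 116.19] yang 83.48 F [3.23 3.52 5.29] M [ 1.053 -0.709  0.012] w 17.66 q [-0.24   0.408 -0.303  0.858  0.001 -0.126]
angle 233.76 cmd 234 resist 4.55 radial -1.45 rad 60.53
```

View pics/s13.png

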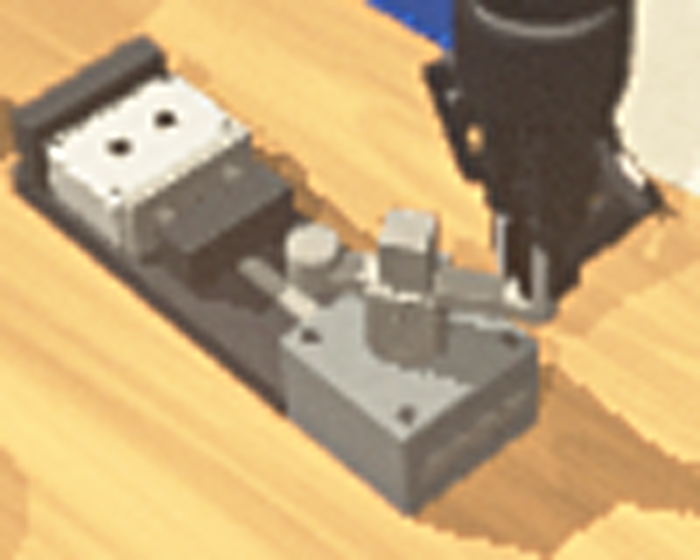

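```bash
python3 - <<'E'
from h import *
g=lambda n:cv2.cvtColor(pickle.load(open(n+".pkl","rb"))["image"],cv2.COLOR_RGB2GRAY).astype(np.float32)
a=g("s8")[138:163,194:222]
for n in("side4","s8","s9","s10","s11","s12","s13"):
    b=g(n)[138:163,194:222]
    w=cv2.createHanningWindow(a.shape[::-1],cv2.CV_32F); print(n,cv2.phaseCorrelate(a,b,w))
d=pickle.load(open("s8.pkl","rb"))
p=proj(d,[[520,200,58],[520.2,205,58]]); print("5mm along y =px",p[1]-p[0])
E
```

```text
side4 ((0.0950283401739842, 0.563728165047543), 0.9647061196962993)
s8 ((0.0, 0.5), 1.0)
s9 ((0.15545001572071016, 0.47831288047081166), 0.9614345862070719)
s10 ((0.020477594746674654, 0.44597261890685047), 0.9816697578430176)
s11 ((0.09439677455113937, 0.4825244992167619), 0.9848511174519857)
s12 ((0.03865586751713046, 0.5213079345963827), 0.953850840250651)
s13 ((0.036392216881578676, 0.49514984635689174), 1.0055460716883342)
5mm along y =px [-0.90334182 -0.66469402]
```

```bash
python3 - <<'E'
from h import *
ims=[cv2.resize(pickle.load(open(n+".pkl","rb"))["image"][134:174,190:238,::-1],None,fx=8,fy=7,interpolation=cv2.INTER_CUBIC) for n in("s10","s11","s12","s13")]
cv2.imwrite("pics/q.png",np.vstack([np.hstack(ims[:2]),np.hstack(ims[2:])]))
E
```

```text
(no output)
```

View pics/q.png

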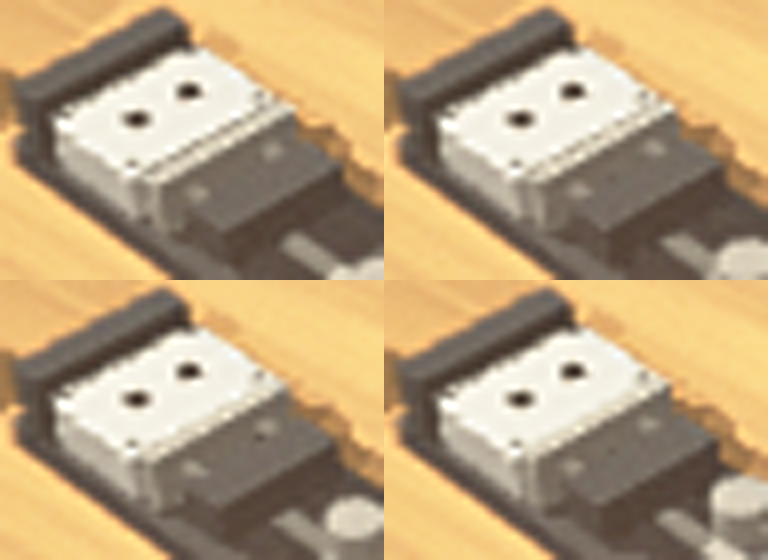

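The pad is almost touching the box and the box hasn't moved (shift < 0.1 px). Continuing in 18° steps.

Call:
step_arm([
  [[1,0,-0.492,-0.803,0],[1,0,-0.852,-1.673,0]],
])

```text
time: 21.28
position: [518.5, -62.3, 116.2]
ee_rot: [[0.002, 0.114, 0.994], [0.0, 0.994, -0.114], [-1.0, 0.0, 0.002]]
contact_force: [4.4, 4.5, 3.6]
gripper_width: 16.9
```

```bash
cat >> h.py <<'E'
def corr(*ns):
    g=lambda n:cv2.cvtColor(pickle.load(open(n+".pkl","rb"))["image"],cv2.COLOR_RGB2GRAY).astype(np.float32)[138:163,194:222]
    a=g("s8");w=cv2.createHanningWindow(a.shape[::-1],cv2.CV_32F)
    z=np.array(cv2.phaseCorrelate(a,a,w)[0])
    for n in ns: print(n,"box px shift",(np.array(cv2.phaseCorrelate(a,g(n),w)[0])-z).round(2))
E
python3 - <<'E'
from h import *
tang(252); shot("s14"); corr("s13","s14")
E
```

```text
t 21.27 pos [518.53 -62.27 116.2 ] yang 83.47 F [4.35 4.47 3.63] M [ 0.955 -0.999  0.046] w 16.87 q [-0.26   0.379 -0.349  0.841  0.001 -0.146]
angle 251.69 cmd 252 resist 5.17 radial -3.49 rad 60.54
s13 box px shift [ 0.04 -0.  ]
s14 box px shift [0.01 0.29]
```

Call:
step_arm([
  [[1,0,-0.22,-0.916,0],[1,0,-0.294,-1.854,0]],
])

```text
time: 21.58
position: [500.0, -63.2, 116.2]
ee_rot: [[0.002, 0.114, 0.994], [-0.0, 0.994, -0.114], [-1.0, -0.0, 0.002]]
contact_force: [5.8, 2.3, 3.3]
gripper_width: 17.0
```

```bash
python3 - <<'E'
from h import *
tang(270); shot("s15"); corr("s14","s15")
ims=[cv2.resize(pickle.load(open(n+".pkl","rb"))["image"][134:174,190:238,::-1],None,fx=8,fy=7,interpolation=cv2.INTER_CUBIC) for n in("side4","s13","s14","s15")]
cv2.imwrite("pics/q2.png",np.vstack([np.hstack(ims[:2]),np.hstack(ims[2:])]))
E
```

```text
t 21.57 pos [499.96 -63.23 116.21] yang 83.47 F [5.76 2.27 3.31] M [ 0.727 -1.271 -0.023] w 17.02 q [-0.271  0.348 -0.398  0.823  0.    -0.157]
angle 269.35 cmd 270 resist 5.49 radial -2.85 rad 60.55
s14 box px shift [0.01 0.29]
s15 box px shift [-0.77  0.06]
```

View pics/q2.png

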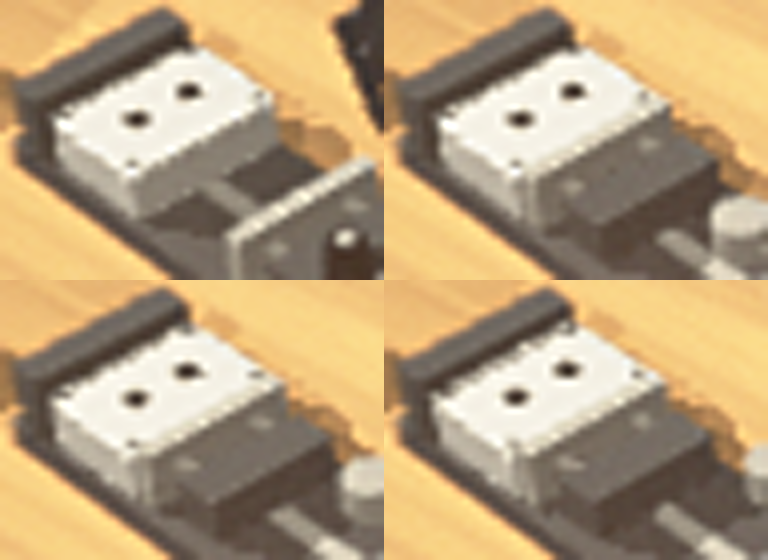

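The box is now being pushed (about 0.8 px). Continuing in 18° steps.

Call:
step_arm([
  [[1,0,0.074,-0.939,0],[1,0,0.294,-1.854,0]],
])

```text
time: 21.88
position: [482.2, -58.5, 116.3]
ee_rot: [[0.002, 0.114, 0.993], [-0.001, 0.993, -0.114], [-1.0, -0.001, 0.003]]
contact_force: [5.7, 0.2, 1.7]
gripper_width: 17.0
```

```bash
python3 - <<'E'
from h import *
tang(288); shot("s16"); corr("s15","s16")
E
```

```text
t 21.88 pos [482.18 -58.48 116.27] yang 83.45 F [5.74 0.16 1.7 ] M [ 0.168 -1.544  0.008] w 16.99 q [-0.271  0.317 -0.445  0.807 -0.001 -0.157]
angle 286.85 cmd 288 resist 5.2 radial -2.43 rad 60.45
s15 box px shift [-0.77  0.06]
s16 box px shift [-0.78 -0.15]
```

Call:
step_arm([
  [[1,0,0.17,-0.44,0],[1,0,0.36,-0.87,0]],
])

```text
time: 22.18
position: [474.2, -54.2, 116.3]
ee_rot: [[0.002, 0.114, 0.993], [-0.002, 0.993, -0.114], [-1.0, -0.002, 0.003]]
contact_force: [5.4, -2.7, 4.1]
gripper_width: 17.1
```

```bash
python3 - <<'E'
from h import *
tang(297); shot("s17"); corr("s16","s17")
E
```

```text
t 22.18 pos [474.15 -54.19 116.29] yang 83.45 F [ 5.42 -2.74  4.08] M [-0.413 -1.438  0.009] w 17.13 q [-0.266  0.302 -0.466  0.8   -0.001 -0.152]
angle 295.49 cmd 297 resist 6.05 radial -0.55 rad 60.39
s16 box px shift [-0.78 -0.15]
s17 box px shift [-0.81 -0.19]
```

Call:
step_arm([
  [[1,0,0.24,-0.41,0],[1,0,0.492,-0.803,0]],
])

```text
time: 22.48
position: [466.8, -48.7, 116.3]
ee_rot: [[0.002, 0.114, 0.993], [-0.003, 0.993, -0.114], [-1.0, -0.002, 0.002]]
contact_force: [5.2, -4.0, 2.4]
gripper_width: 17.2
```

```bash
python3 - <<'E'
from h import *
tang(306); shot("s18"); corr("s17","s18")
ims=[cv2.resize(pickle.load(open(n+".pkl","rb"))["image"][134:174,190:238,::-1],None,fx=8,fy=7,interpolation=cv2.INTER_CUBIC) for n in("s15","s16","s17","s18")]
cv2.imwrite("pics/q3.png",np.vstack([np.hstack(ims[:2]),np.hstack(ims[2:])]))
E
```

```text
t 22.48 pos [466.75 -48.7  116.29] yang 83.43 F [ 5.2  -4.03  2.38] M [-0.828 -1.328  0.051] w 17.23 q [-0.258  0.289 -0.486  0.793 -0.002 -0.144]
angle 304.24 cmd 306 resist 6.57 radial -0.34 rad 60.37
s17 box px shift [-0.81 -0.19]
s18 box px shift [-0.79 -0.2 ]
```

View pics/q3.png

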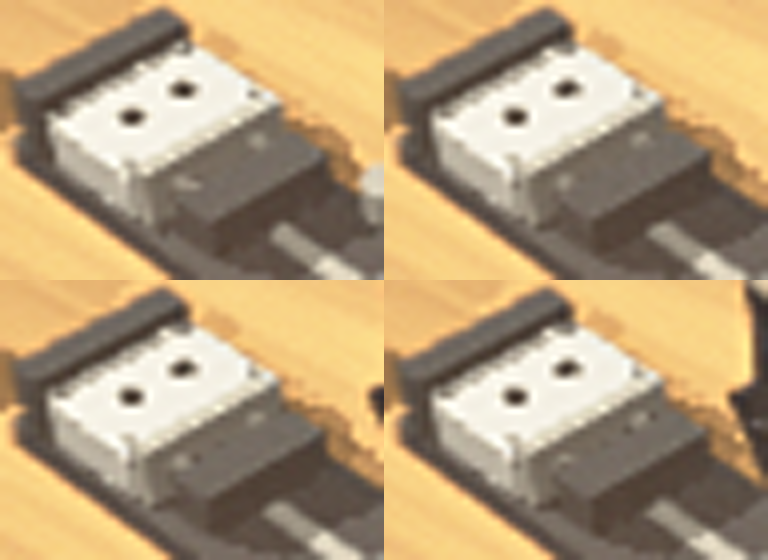

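Box is stationary now, and resistance climbs about 0.5 N per 9° — the stated spring rate (2 N per tenth turn). Both jaws are touching, at roughly 10–12 N. A little more for firmness.

Call:
step_arm([
  [[1,0,0.3,-0.36,0],[1,0,0.611,-0.716,0]],
])

```text
time: 22.78
position: [460.3, -42.1, 116.3]
ee_rot: [[0.002, 0.114, 0.993], [-0.003, 0.993, -0.114], [-1.0, -0.003, 0.002]]
contact_force: [5.5, -4.9, 3.4]
gripper_width: 17.2
```

```bash
python3 - <<'E'
from h import *
tang(315); shot("s19"); corr("s18","s19")
E
```

```text
t 22.77 pos [460.27 -42.11 116.3 ] yang 83.43 F [ 5.53 -4.91  3.43] M [-1.155 -1.192  0.012] w 17.2 q [-0.248  0.277 -0.504  0.788 -0.003 -0.133]
angle 313.03 cmd 315 resist 7.32 radial -1.03 rad 60.33
s18 box px shift [-0.79 -0.2 ]
s19 box px shift [-0.81 -0.12]
```

Resistance is 7.3 N against about 5 N free-running, so pressing force is about 20 N (in the band above 6 N and well under 90 N). Stopping, releasing and rising clear.

Call:
step_arm([
  [[1,0,0,0,0],[0.6,0,0,0,0],[0.3,0,0,0,0],[0,0,0,0,0],[0,0,0,0,0],[0,0,0,0,0],[0,0,0,0,0],[0,-2,0,0,0],[0,-5,0,0,0],[0,-10,0,0,0],[0,-14,0,0,0],[0,-14,-5,-5,0],[0,-14,-10,-10,0],[0,-14,-10,-10,0],[0,-14,-10,-10,0]],
])

```text
time: 24.7
position: [347.7, -129.0, 256.1]
ee_rot: [[0.001, 0.116, 0.993], [-0.0, 0.993, -0.116], [-1.0, -0.0, 0.001]]
contact_force: [0.5, -0.1, 0.7]
gripper_width: 85.3
```

```bash
python3 - <<'E'
from h import *
st(); shot("s20"); corr("s19","s20")
from rig import imaging
d=imaging.snapshot("top");pickle.dump(d,open("top20.pkl","wb"))
cv2.imwrite("pics/t20.png",cv2.resize(d["image"][130:230,120:260,::-1],None,fx=5,fy=5,interpolation=cv2.INTER_CUBIC))
E
```

```text
t 24.7 pos [ 347.66 -129.    256.1 ] yang 83.34 F [ 0.48 -0.06  0.68] M [ 0.008 -0.023 -0.043] w 85.33 q [-0.553 -0.023 -0.457  1.135 -0.    -0.437]
s19 box px shift [-0.81 -0.12]
s20 box px shift [-0.95 -0.14]
```

View pics/s20.png

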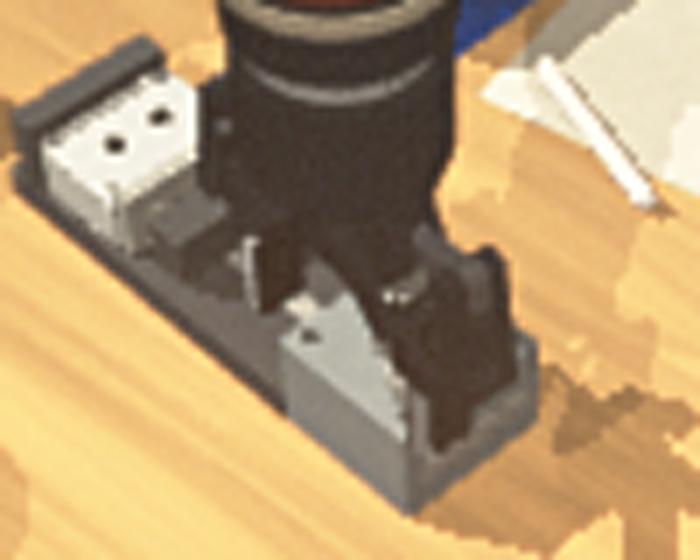

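View pics/t20.png

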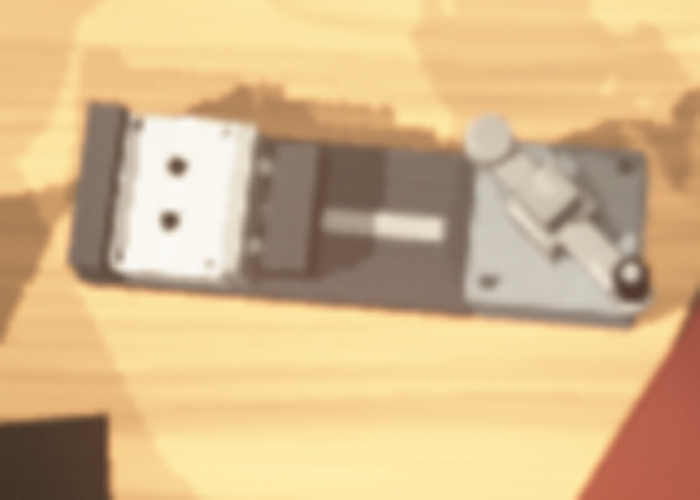

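```bash
python3 - <<'E'
from h import *
d=pickle.load(open("top20.pkl","rb"))
f=lambda x,y:[[(x+.5)/5-.5+120,(y+.5)/5-.5+130]]
H=onz(d,f(631,272),152)[0];W=onz(d,f(489,138),118)[0]; v=H-W
print(H.round(1),W.round(1),"len",np.hypot(*v[:2]).round(1),"angle wound",np.degrees(np.arctan2(6.9,-60.4)-np.arctan2(v[1],v[0]))%360)
C=cloud(d); p=proj(d,[506.5,-3,138])[0].round().astype(int); print("boss top z",np.median(C[p[1]-1:p[1]+2,p[0]-1:p[0]+2,2]).round(1),"(home 138)")
E
```

```text
[463.9 -45.2 152. ] [537.7  28.1 118. ] len 104.0 angle wound 308.7084285034938
boss top z 136.8 (home 138)
```

Wound angle holds (309° by eye against 313° by arm, within pixel error), boss top is at home height, and the robot is touching nothing. Handing in.

```bash
python3 - <<'E'
from rig import ctrl
print(ctrl.finish_job())
E
```

```text
the job is handed in; nothing more can be done
None
```

The enclosure is clamped against the fixed jaw, the crank is left on the shaft, and I handed the job in at about 24.8 s.

**Fitting:** I gripped the steel crank by its boss and lowered it onto the shaft. I turned it clockwise under a light press until it dropped onto the square. The press peaked at about 10 N. It bottomed with the hub underside at 70.0 mm, which is the collar height.

**Winding:** I wound it by the handle about 1.87 turns clockwise. The box moved and then stopped, and resistance rose from about 5 N to 7.3 N at the stated rate of 2 N per tenth turn. That puts the pressing force at an estimated 20 N. I stopped there, opened the fingers and moved the arm clear.

**Last checks:**
- **In place:** the top view shows the pad, box and fixed jaw together, and the crank in place. The boss top reads 136.8 mm against 138 mm expected.
- **Crank angle:** the camera reads about 309° and the arm read 313° before release. That is within picture accuracy, or a few degrees of creep back (about 2 N of pressing force).
- **Not confirmed directly:** the last side view was partly hidden by the gripper, so contact with the fixed jaw rests on the force rise, the box having stopped, and the top view.

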